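# Change the stimulator range with the power isolated

### The job

The therapy stimulator is powered and its amber range key is latched down. Turn the red isolator handle on the sloped power box fully to off, then press the green key of the key bank until it stays down and the amber one pops up, and then turn the handle fully back to on. Do not press the blue key, and leave the loose things on the table where they are.

Things in the scene. Friction and masses are not known exactly. Their poses are not given: they have to be found in the camera images.
- power_box: fixed ivory box, 200 mm (x) x 170 mm (y), 40 mm high in front, 132 mm at the back; its teal panel rises from the front at 30 degrees to the horizontal. Origin at the centre of its underside, x to its back, z up. The handle's axis, square to the panel, leaves it 20 mm nearer the front than the origin, 86 mm above the table. White dot: off; green dot: on
- handle (a joint): angle of the red isolator handle, rad: 0 = off (pointer at the white dot, 35 degrees left of straight up the slope as seen from the box's front), 1.22 = on (green dot, 35 degrees right). Grows clockwise as seen facing the panel. Spring detents pull it to 0 or 1.22 from either side of 0.61; stops end it there. Turning takes at most about 0.2 N m
- handle_grip (a point): point on the turning axis, 32 mm out from the panel, at a good height to grip. Turns with the handle: z points out of the panel along the axis, x along the bar to its pointer end, y across it. The red bar is 66 mm long (29 mm behind the axis, 37 mm ahead), 14 mm wide, from 13 to 47 mm out from the panel, on a black hub of 52 mm diameter that reaches 15 mm out
- handle_pointer (a point): top of the pointer end of the grip bar (marked with a white line), 37 mm from the turning axis along the bar
- key_bank: fixed ivory box, 110 mm (x) x 190 mm (y) x 50 mm high, with three push keys in a row along its y, 52 mm apart, in varying colour order. Origin at the centre of its underside, z up. Keys go straight down against springs (about 3 N before they bottom, 10.5 mm down); only a key pressed to the bottom releases the one latched before, and let go it rises 4 mm and stays latched
- key_green (a joint): Green key of the bank, how far it is pressed down, in m: 0 up, about 0.006 latched down, 0.0105 bottomed
- key_green_top (a point): centre of the top face of the green key; the cap is 26 x 28 mm and its top stands 18 mm above the bank's top face when up, about 12 mm when latched. z is up, x and y run along the bank's
- key_amber (a joint): Amber key of the bank, how far it is pressed down, in m: 0 up, about 0.006 latched down, 0.0105 bottomed
- key_amber_top (a point): centre of the top face of the amber key; the cap is 26 x 28 mm and its top stands 18 mm above the bank's top face when up, about 12 mm when latched. z is up, x and y run along the bank's
- key_blue (a joint): Blue key of the bank, how far it is pressed down, in m: 0 up, about 0.006 latched down, 0.0105 bottomed
- key_blue_top (a point): centre of the top face of the blue key; the cap is 26 x 28 mm and its top stands 18 mm above the bank's top face when up, about 12 mm when latched. z is up, x and y run along the bank's
- amp_pod: loose black amplifier pod with a teal screen, 62 x 92 x 26 mm, lying on the table; bystander. Origin at the centre of its underside
- tape_roll: loose white tape roll, 68 mm outer diameter, 25 mm high, flat on the table; bystander. Origin at the centre of its underside
- mouse: loose grey round mouse, 62 mm diameter, 32 mm high; bystander. Origin at the centre of its underside
- squeezer: loose hand exerciser: two black rubber grips joined by a steel bow, about 130 x 80 x 18 mm, lying flat; bystander. Origin under its middle
- gel_bottle: loose white closed gel bottle, 54 mm diameter, 150 mm high, blue cap; bystander. Origin at the centre of its underside
- mug: loose blue mug, 80 mm diameter, 90 mm high; bystander. Origin at the centre of its underside
- cone: loose orange therapy cone, 72 mm foot, 110 mm high; bystander. Origin at the centre of its underside

How it is judged:
On the way, in this order (a step that is already met when the one before it is completed fails the run):
1. the handle is turned fully to off, with the green key still up (value of joint handle below 0.12 rad and value of joint key_green below 0.003 m), for 0.2 s.
2. with the handle off, the green key is latched down and the amber key has popped up (value of joint handle below 0.12 rad and value of joint key_green above 0.004 m and value of joint each of key_amber, key_blue below 0.002 m), for 0.2 s.
At the end, for the whole second after the job is handed in: The handle is back at on (above 1.10 rad of 1.22), the green key stays down (more than 4 mm), and the amber and blue keys are up (within 2 mm) (value of joint handle above 1.1 rad and value of joint key_green above 0.004 m and value of joint each of key_amber, key_blue below 0.002 m); the robot touches nothing.
It fails at once if the blue key is pressed more than 3 mm (value of joint key_blue above 0.003 m).
It fails at once if a loose bystander is moved more than 30 mm (distance of any of amp_pod, tape_roll, mouse, squeezer, gel_bottle, mug, cone from where it was at the start of the episode above 0.03 m).
It also fails if it takes over 67 s, if anything falls off the work surface, if the arm or the gripper's body presses on something with over 40 N, if the wrist force passes 120 N, or if a joint passes its speed limit or range.

### The arm

A 7-joint arm with a two-finger parallel gripper is mounted at the origin on the work surface. World frame = base frame: x ahead of the robot, y to its left, z up, the work surface at z = 0. Lengths are in m, angles in rad, forces in N, time in s.
With the tool pointing down it reaches from about 0.425 to 0.925 m from the base axis. Payload 6.8 kg.
Tool frame: the origin (TCP) lies at the very end of the fingers, on their centre line; the grasp point (between the pads) lies 19 mm behind it; z points along the fingers, x is the direction in which the jaws open and shut, and the axes are right-handed (so a half turn about z gives the same grasp; the last joint's range is limited). The gripper opens to 85 mm and grips with 20 to 120 N. Pads are 22 mm wide; open, the fingers measure 114 mm over their backs; the gripper's body (76 mm by 85 mm) begins 54 mm behind the grasp point. The pads swing forward as they close: fully open they stand 13 mm farther back than shut.
Start: joints at [-1.449, 0.477, 0.022, 1.555, -0.011, 1.109, -0.083], TCP at [0.154, 0.657, 0.21] pointing down, gripper open.
Joint ranges: [-2.96, 2.96], [-0.34, 2.1], [-1.41, 1.46], [0.24, 2.44], [-1.37, 4.51], [0.17, 1.92], [-2.96, 2.96]. Speed limits (rad/s): [2.39, 2.39, 3.14, 3.14, 3.14, 3.14, 3.14].

### API

Orientations are given as a rotation vector (axis times angle).
In Python, from bench import get_obs, imaging, hand_in gives the robot as it stands.
- The arm moves only by the tool send_rows, never from a script. Its argument "motion" is a list of rows, each an object with "dp": the shift along the world's x, y, z in m, a list of three; "rot": the turn, a rotation vector about the world's x, y, z in rad, a list of three; "grip": the finger opening in m, from 0 to 0.0854. In form: [{"dp": [dx, dy, dz], "rot": [ax, ay, az], "grip": grip}, ...]. A call has 1 to 20 rows; each row shifts and turns the pose as measured when the row begins; what a row does not reach is not made up. A row lasts 1/8 s, in which the tool goes at most 62.5 mm and 10.7 degrees, less where a joint would pass 70% of its speed; a pose out of reach is approached as far as the arm can. A call is refused whole if a number of a shift passes 0.0625 or a number of a turn 0.188, either way. A call with a gripper value outside its range is refused whole. The fingers move at their own pace and stop on an object; "grip_force" is the grip in N (left out, the last holds). Time passes only in rows, so rows that do not move let the fingers close. It gives the time, the measured TCP pose, the force and the opening at its end, in the units of the state.
- get_obs(): the state, without advancing time (a new reading comes with each control period).
- imaging.grab_frame(name): name is "scene" or "top"; returns a dict with "img" (384x512x3 uint8, red, green, blue), "fx", "fy", "cx", "cy" (pixels), "D" ([k1, k2, p1, p2, k3] as OpenCV has them; the pictures are not rectified), "R" (3x3) and "t" (3): a world point X has camera coordinates R X + t. Camera axes: x right, y down, z forward; pixel columns grow to the right and rows downward; lengths in m; the calibration is good to about 2 mm. A picture is of the moment at which its call begins. There is no depth.
- hand_in(): hands the job in, once; it reports no verdict.
The state is a dict: "clock": time; "joints": joint angles; "qvel": joint speeds; "tau": joint torques, N m; "tcp_pos": TCP position; "orientation": TCP orientation; "contact_force": force on the tool from outside, world axes, zero at the start; "moment": the same for the moment, N m; "grip_width": finger opening in m.
Only numpy, scipy, OpenCV 4.12 (cv2) and the standard library are available. Lean on these libraries where they do the work, as an engineer would, in place of code of your own. Each camera call takes 0.05 s, during which the arm holds its last target. There are 200 camera calls.

## Working session

There is one attempt and no reset: what is moved stays moved. The work goes in short steps, Python scripts to look and compute and a tool call to move; the robot and the scene stay as the last step left them, time stands still between calls to the robot, and variables do not carry over. Pictures are saved under pics/ and viewed, about 8 in all and at most 12, crops included, and the job is handed in when it is done.

Besides the shell and the picture viewer there is one more tool, called as name(argument=value, ...) on one line, values as JSON. send_rows: Moves the arm, as the interface text tells. Its arguments: {"type":"object","properties":{"motion":{"type":"array","items":{"type":"object","properties":{"dp":{"type":"array","items":{"type":"number"}},"rot":{"type":"array","items":{"type":"number"}},"grip":{"type":"number"}}}},"grip_force":{"type":"number"}},"required":["motion"]}

```bash
mkdir -p pics
cat > h.py <<'E'
import numpy as np,cv2
from bench import get_obs,imaging
def grab(n,f):
    d=imaging.grab_frame(n); cv2.imwrite(f'pics/{f}.png',d['img'][:,:,::-1]); np.save(f'pics/{f}.npy',d,allow_pickle=True); return d
def load(f): return np.load(f'pics/{f}.npy',allow_pickle=True).item()
def K(d): return np.array([[d['fx'],0,d['cx']],[0,d['fy'],d['cy']],[0,0,1.]])
def ray(d,px):
    u=cv2.undistortPoints(np.array([[px]],float),K(d),np.array(d['D'],float)).ravel()
    R=np.array(d['R']);t=np.array(d['t']); return -R.T@t, R.T@np.array([*u,1])
def atz(d,px,z):
    o,r=ray(d,px); return o+r*(z-o[2])/r[2]
def proj(d,X):
    return cv2.projectPoints(np.atleast_2d(np.array(X,float)),cv2.Rodrigues(np.array(d['R'],float))[0],np.array(d['t'],float),K(d),np.array(d['D'],float))[0].reshape(-1,2)
E
python3 - <<'E'
from h import *
a=grab('top','top0');b=grab('scene','sc0')
cv2.imwrite('pics/both.png',cv2.resize(np.hstack([a['img'],b['img']])[:,:,::-1],(800,300)))
for d in(a,b): print(-np.array(d['R']).T@np.array(d['t']),d['fx'])
print(get_obs())
E
```

```text
[0.53975671 0.00330446 1.13558228] 386.3426893258748
[ 1.00904999 -0.34284041  0.93717049] 365.6036798468632
{'clock': 0.1, 'joints': array([-1.44910564,  0.47772214,  0.02234141,  1.55632917, -0.01150598,
        1.10931014, -0.08311891]), 'qvel': array([-3.28320754e-03, -1.82776614e-03,  8.40277805e-04, -2.97653005e-03,
       -1.40841068e-03,  1.92329661e-03, -9.71038237e-05]), 'tau': array([ 4.73720938e-03, -5.97767723e+01,  1.61346082e+00, -2.81960499e+01,
        1.27386401e-02,  5.04227311e-03,  2.56118318e-05]), 'tcp_pos': array([0.15362921, 0.65670732, 0.20862968]), 'orientation': array([ 2.46060041e+00,  1.95143515e+00, -1.90314998e-03]), 'contact_force': array([0.07376371, 0.44263735, 0.02180475]), 'moment': array([ 0.06167996, -0.04442912,  0.03401803]), 'grip_width': 0.08587657105782028}
```

View pics/top0.png

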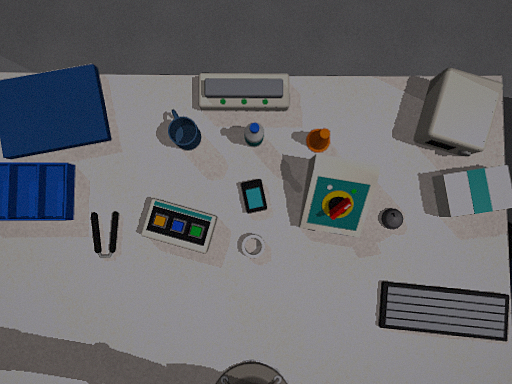

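View pics/sc0.png

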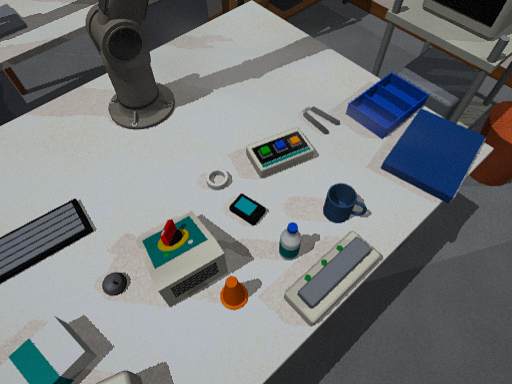

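Top view: the key bank is near (180,225), ordered amber, blue, green from left to right. The power box is near (340,195), with the handle at about (337,207). Next I'll enlarge both.

Run:
```python
from h import *
a=load('top0');b=load('sc0')
def crop(d,x,y,w,h,s): return cv2.resize(d['img'][y:y+h,x:x+w,::-1],None,fx=s,fy=s,interpolation=cv2.INTER_CUBIC)
c=np.hstack([crop(a,290,145,100,100,4),crop(a,130,180,100,100,4)])
e=np.hstack([crop(b,125,200,133,67,3),crop(b,220,100,133,67,3)])
e=np.hstack([crop(b,130,205,100,100,4),crop(b,235,105,100,100,4)])
cv2.imwrite('pics/c1.png',c);cv2.imwrite('pics/c2.png',e)
print(proj(a,[[.154,.657,.21],[0,0,0],[.5,.2,0]]),proj(b,[[.154,.657,.21],[0,0,0]]))
```

```text
[[-45.15289667 387.65549667]
 [250.64800884 404.70961407]
 [181.89627482 226.19845157]] [[305.23406099  -3.02643113]
 [141.82094807 104.9523144 ]]
```

View pics/c1.png

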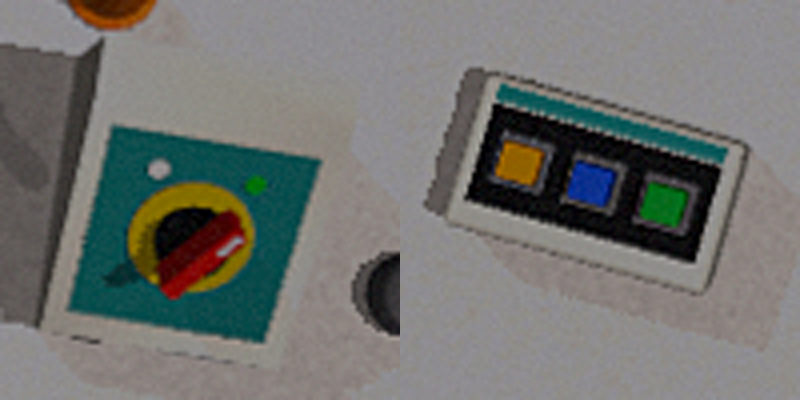

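View pics/c2.png

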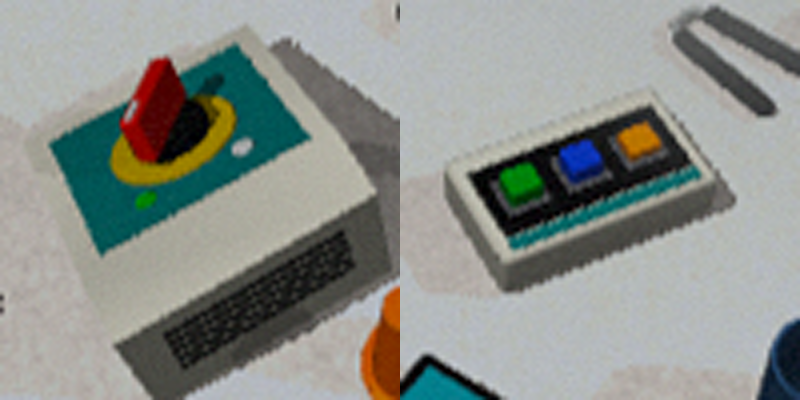

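```bash
cat > fit.py <<'E'
from h import *
from scipy.optimize import least_squares
from scipy.spatial.transform import Rotation as Ro
a=load('top0');b=load('sc0')
A=lambda x,y:(290+(x+.5)/4-.5,145+(y+.5)/4-.5)
B=lambda x,y:(130+(x+.5)/4-.5,205+(y+.5)/4-.5)
s3=np.sqrt(3)/2
def pan(u,v,n=0): # u upslope from axis, v to box +y(left), n out
    return np.array([-.02+u*s3-n*.5, v, .0862+u*.5+n*s3])
def model(p):
    w,u0,u1,r=p
    c,s=r*np.cos(np.radians(35)),r*np.sin(np.radians(35))
    return [pan(u1,w),pan(u1,-w),pan(u0,-w),pan(u0,w),pan(c,s),pan(c,-s),pan(0,0,0),[.1,.085,.132],[.1,-.085,.132]]
def toW(q,P): c,s=np.cos(q[2]),np.sin(q[2]); P=np.atleast_2d(P); return P@np.array([[c,s,0],[-s,c,0],[0,0,1]])+[q[0],q[1],0]
if __name__=='__main__':
    ma=np.array([A(*p) for p in [(113,125),(322,158),(267,343),(68,310),(159,168),(257,185),(191,238),(103,38)]])
    mb=np.array([B(*p) for p in [(312,138),(100,256),(50,145),(238,43),(242,147),(146,200),(173,141),(377,190),(115,345)]])
    def res(p,k=1):
        W=toW(p[:3],model(p[3:7])); 
        return np.vstack([proj(a,W)[:8]-ma,proj(b,W)-mb])
    s=least_squares(lambda p:res(p).ravel(),[.55,-.23,0,.07,-.06,.06,.04],loss='soft_l1')
    print(np.round(s.x,4));print(np.round(res(s.x),1).tolist())
    q=s.x[:3];np.save('box.npy',q)
    th=np.radians(35)
    W=toW(q,[pan(.037*np.cos(th),-.037*np.sin(th),.047),pan(0,0,.032),pan(0,0,.047),pan(0,0,0)])
    print(W.round(4)); print('pointer crop px',(proj(a,W[:1])-[290,145])*4,(proj(b,W[:1])-[130,205])*4)
    C=lambda x,y:(130+(x+.5-400)/4-.5,180+(y+.5)/4-.5); D=lambda x,y:(235+(x+.5-400)/4-.5,105+(y+.5)/4-.5)
    ka=np.array([C(521,160),C(592,184),C(663,205)]);kb=np.array([D(641,138),D(579,158),D(520,180)])
    # bank: keys at y=+52,0,-52
    def rk(p):
        W=toW(p,[[p[3],.052,.062],[p[3],0,.068],[p[3],-.052,.068]]); return np.vstack([proj(a,W)-ka,proj(b,W)-kb])
    r=least_squares(lambda p:rk([*p,0]).ravel(),[.52,.2,0]);print(r.x.round(4),rk([*r.x,0]).round(1).tolist())
    print(toW(r.x,[[0,.052,.062],[0,0,.068],[0,-.052,.068]]).round(4))
    for n,px,z in [('cone',(318,133),.11),('bottle',(254,127),.15),('pod',(254,195),.026),('tape',(252,245),.025),('mouse',(391,218),.032)]: print(n,atz(a,px,z).round(3))
E
python3 fit.py
```

```text
[ 0.5826 -0.2382 -0.1545  0.0702 -0.0715  0.0735  0.057 ]
[[-0.6, -0.4], [-0.2, -0.5], [-0.5, -0.6], [-0.3, -0.1], [-0.3, 0.1], [-0.6, -0.4], [-0.3, -0.4], [0.0, -1.0], [-0.6, -0.5], [-0.3, -0.1], [-0.9, -0.1], [-0.9, 0.1], [-0.2, 0.0], [-0.2, 0.2], [-0.2, -0.3], [-0.3, -0.1], [-0.6, -0.2]]
[[ 0.5623 -0.2565  0.1421]
 [ 0.547  -0.2326  0.1139]
 [ 0.5396 -0.2315  0.1269]
 [ 0.5628 -0.2351  0.0862]]
pointer crop px [[241.05250757 233.94784117]] [[122.65316304 119.25151596]]
[ 0.5053  0.2004 -0.2969] [[-0.2, -0.1], [-0.2, -0.5], [0.3, -0.2], [-0.6, 0.3], [0.2, -0.5], [-0.3, -0.5]]
[[0.5206 0.2501 0.062 ]
 [0.5053 0.2004 0.068 ]
 [0.4901 0.1507 0.068 ]]
cone [ 0.752 -0.181  0.11 ]
bottle [ 0.759 -0.008  0.15 ]
pod [ 0.59  -0.01   0.026]
tape [ 0.447 -0.004  0.025]
mouse [ 0.523 -0.401  0.032]
```

```bash
cat > plan.py <<'E'
from fit import *
q=np.load('box.npy'); Rz=Ro.from_euler('z',q[2])
n=Rz.apply([-.5,0,s3]); up=Rz.apply([s3,0,.5]); left=Rz.apply([0,1,0])
def tool(h,flip):
    th=h-np.radians(35) # clockwise from up slope = towards right
    bar=np.cos(th)*up-np.sin(th)*left
    z=-n; x=np.cross(n,bar)*flip; y=np.cross(z,x); return Ro.from_matrix(np.array([x,y,z]).T)
axis=toW(q,pan(0,0,0))[0]
def P(out): return axis+n*out
def cur():
    o=get_obs(); return o['tcp_pos'],Ro.from_rotvec(o['orientation']),o
def err(p,R):
    c,r,o=cur(); return (np.array(p)-c).round(4),(R*r.inv()).as_rotvec().round(3)
E
python3 - <<'E'
from plan import *
print(cur()[1].as_matrix().round(2),n.round(3))
for f in(1,-1):
  for h in(1.22,0): print(f,h,err(P(.019),tool(h,f)),(tool(h,f).as_matrix()[:,0]).round(2))
print(P(.019),P(.1))
E
```

```text
[[ 0.23  0.97 -0.  ]
 [ 0.97 -0.23 -0.  ]
 [-0.    0.   -1.  ]] [-0.494  0.077  0.866]
1 1.22 (array([ 0.3998, -0.8903, -0.106 ]), array([ 0.061, -0.527, -0.521])) [0.62 0.73 0.29]
1 0 (array([ 0.3998, -0.8903, -0.106 ]), array([-0.253, -0.469,  0.671])) [-0.36  0.89 -0.29]
-1 1.22 (array([ 0.3998, -0.8903, -0.106 ]), array([-0.698, -0.077,  2.53 ])) [-0.62 -0.73 -0.29]
-1 0 (array([ 0.3998, -0.8903, -0.106 ]), array([ 0.597, -0.326, -2.385])) [ 0.36 -0.89  0.29]
[ 0.55345215 -0.23363033  0.10265448] [ 0.51343475 -0.22739673  0.17280254]
```

send_rows(motion=[{"dp":[0.042,-0.03,0.013],"rot":[0,0,0],"grip":0.085},{"dp":[0.042,-0.03,0.013],"rot":[0,0,0],"grip":0.085},{"dp":[0.042,-0.03,0.013],"rot":[0,0,0],"grip":0.085},{"dp":[0.042,-0.03,0.013],"rot":[0,0,0],"grip":0.085},{"dp":[0.042,-0.03,0.013],"rot":[0,0,0],"grip":0.085},{"dp":[0.042,-0.03,0.013],"rot":[0,0,0],"grip":0.085},{"dp":[0.042,-0.03,0.013],"rot":[0,0,0],"grip":0.085},{"dp":[0.019,-0.05,0],"rot":[0,0,0],"grip":0.085},{"dp":[0.019,-0.05,0],"rot":[0,0,0],"grip":0.085},{"dp":[0.019,-0.05,0],"rot":[0,0,0],"grip":0.085},{"dp":[0.019,-0.05,0],"rot":[0,0,0],"grip":0.085},{"dp":[0.019,-0.05,0],"rot":[0,0,0],"grip":0.085},{"dp":[0.019,-0.05,0],"rot":[0,0,0],"grip":0.085},{"dp":[0.019,-0.05,0],"rot":[0,0,0],"grip":0.085}])

```text
clock: 1.85
tcp_pos: [0.5849, 0.0785, 0.2956]
orientation: [2.449, 1.964, -0.017]
contact_force: [0.7, -0.3, -1.1]
grip_width: 0.0852
```

```bash
python3 -c "
from plan import *
print(cur()[2]['joints'].round(2),cur()[0],err(P(.1),tool(1.22,1)))"
```

```text
[-0.5   0.28  0.32  1.67 -0.09  1.22  1.19] [0.58489397 0.07847913 0.29564994] (array([-0.0715, -0.3059, -0.1228]), array([ 0.069, -0.536, -0.53 ]))
```

send_rows(motion=[{"dp":[-0.01,-0.044,0],"rot":[0.01,-0.077,-0.076],"grip":0.085},{"dp":[-0.01,-0.044,0],"rot":[0.01,-0.077,-0.076],"grip":0.085},{"dp":[-0.01,-0.044,0],"rot":[0.01,-0.077,-0.076],"grip":0.085},{"dp":[-0.01,-0.044,-0.01],"rot":[0.01,-0.077,-0.076],"grip":0.085},{"dp":[-0.01,-0.044,-0.02],"rot":[0.01,-0.077,-0.076],"grip":0.085},{"dp":[-0.01,-0.044,-0.04],"rot":[0.01,-0.077,-0.076],"grip":0.085},{"dp":[-0.01,-0.042,-0.05],"rot":[0.01,-0.077,-0.076],"grip":0.085},{"dp":[0,0,0],"rot":[0,0,0],"grip":0.05}])

```text
clock: 2.85
tcp_pos: [0.5194, -0.2137, 0.1957]
orientation: [2.582, 1.129, 0.635]
contact_force: [-0.1, 0.9, 0.5]
grip_width: 0.0693
```

```bash
python3 -c "
from plan import *
print(cur()[2]['joints'].round(2),cur()[0],err(P(.1),tool(1.22,1)),err(P(.019),tool(1.22,1)))"
```

```text
[-0.11  0.09  0.5   2.26 -0.52  0.35  1.64] [ 0.51943348 -0.21374252  0.19567469] (array([-0.006 , -0.0137, -0.0229]), array([-0.015, -0.013, -0.021])) (array([ 0.034 , -0.0199, -0.093 ]), array([-0.015, -0.013, -0.021]))
```

send_rows(motion=[{"dp":[0,0,0],"rot":[0.091,-0.014,-0.16],"grip":0.05},{"dp":[0,0,0],"rot":[0.091,-0.014,-0.16],"grip":0.05},{"dp":[0,0,0],"rot":[0.091,-0.014,-0.16],"grip":0.05},{"dp":[0,0,0],"rot":[0.091,-0.014,-0.16],"grip":0.05},{"dp":[0,0,0],"rot":[0.091,-0.014,-0.16],"grip":0.05},{"dp":[0,0,0],"rot":[0.091,-0.014,-0.16],"grip":0.05},{"dp":[0,0,0],"rot":[0.091,-0.014,-0.16],"grip":0.05},{"dp":[0,0,0],"rot":[0.091,-0.014,-0.16],"grip":0.05},{"dp":[0,0,0],"rot":[0.091,-0.014,-0.16],"grip":0.05},{"dp":[0,0,0],"rot":[0.091,-0.014,-0.16],"grip":0.05},{"dp":[0,0,0],"rot":[0.091,-0.014,-0.16],"grip":0.05},{"dp":[0,0,0],"rot":[0.091,-0.014,-0.16],"grip":0.05},{"dp":[0,0,0],"rot":[0.091,-0.014,-0.16],"grip":0.05},{"dp":[0,0,0],"rot":[0.091,-0.014,-0.16],"grip":0.05},{"dp":[0,0,0],"rot":[0.091,-0.014,-0.16],"grip":0.05},{"dp":[0,0,0],"rot":[0.091,-0.014,-0.16],"grip":0.05}])

```text
clock: 4.85
tcp_pos: [0.5423, -0.1921, 0.2188]
orientation: [-1.225, 2.362, -0.471]
contact_force: [0.2, 0.4, -0.9]
grip_width: 0.05
```

```bash
python3 -c "
from plan import *
print(cur()[2]['joints'].round(2),cur()[0],err(P(.08),tool(1.22,-1)))"
```

```text
[-0.73  0.05  1.05  2.28 -0.37  0.3  -1.55] [ 0.54230689 -0.19211989  0.21881746] (array([-0.019 , -0.0368, -0.0633]), array([ 0.097,  0.021, -0.124]))
```

send_rows(motion=[{"dp":[-0.007,-0.018,-0.01],"rot":[0.04,0.01,-0.06],"grip":0.05},{"dp":[-0.006,-0.012,-0.015],"rot":[0.04,0.01,-0.05],"grip":0.05},{"dp":[-0.006,-0.007,-0.018],"rot":[0.017,0,-0.014],"grip":0.05},{"dp":[0,0,-0.01],"rot":[0,0,0],"grip":0.05},{"dp":[0,0,0],"rot":[0,0,0],"grip":0.05}])

```text
clock: 5.48
tcp_pos: [0.533, -0.2188, 0.1716]
orientation: [-1.064, 2.442, -0.365]
contact_force: [0.0, 0.4, 0.7]
grip_width: 0.0499
```

```bash
python3 -c "
from plan import *
print(cur()[2]['joints'].round(2),cur()[0],err(P(.08),tool(1.22,-1)),err(P(.02),tool(1.22,-1)))"
```

```text
[-0.35  0.19  0.79  2.28 -0.95  0.34 -1.08] [ 0.53296838 -0.21875925  0.17158912] (array([-0.0097, -0.0102, -0.0161]), array([-0.009,  0.005, -0.017])) (array([ 0.02  , -0.0148, -0.0681]), array([-0.009,  0.005, -0.017]))
```

send_rows(motion=[{"dp":[-0.005,-0.006,-0.008],"rot":[-0.009,0.005,-0.017],"grip":0.05},{"dp":[-0.005,-0.005,-0.008],"rot":[0,0,0],"grip":0.05},{"dp":[0,0,0],"rot":[0,0,0],"grip":0.05}])

```text
clock: 5.85
tcp_pos: [0.5251, -0.2281, 0.1573]
orientation: [-1.054, 2.453, -0.38]
contact_force: [0.5, -0.3, 0.0]
grip_width: 0.0501
```

```bash
python3 -c "
from plan import *
print(cur()[2]['joints'].round(2),cur()[0],err(P(.08),tool(1.22,-1)),err(P(.02),tool(1.22,-1)))
d=grab('scene','s1');cv2.imwrite('pics/s1c.png',cv2.resize(d['img'][170:300,90:250,::-1],None,fx=4,fy=4,interpolation=cv2.INTER_CUBIC))"
```

```text
[-0.28  0.21  0.74  2.3  -1.04  0.31 -0.98] [ 0.52512941 -0.22806192  0.15731429] (array([-0.0018, -0.0009, -0.0018]), array([ 0.001,  0.003, -0.004])) (array([ 0.0278, -0.0055, -0.0538]), array([ 0.001,  0.003, -0.004]))
```

View pics/s1c.png

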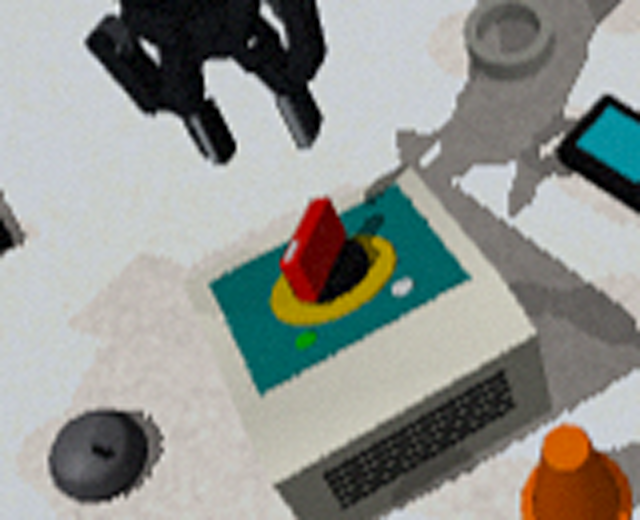

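Both fingers are clear at (215,155) and (305,140), straddling the axis line. The bar is at (315,250). Descending.

send_rows(motion=[{"dp":[0.005,-0.001,-0.009],"rot":[0,0,0],"grip":0.05},{"dp":[0.005,-0.001,-0.009],"rot":[0,0,0],"grip":0.05},{"dp":[0.005,-0.001,-0.009],"rot":[0,0,0],"grip":0.05},{"dp":[0.005,-0.001,-0.009],"rot":[0,0,0],"grip":0.05},{"dp":[0.005,-0.001,-0.009],"rot":[0,0,0],"grip":0.05},{"dp":[0,0,0],"rot":[0,0,0],"grip":0.05}])

```text
clock: 6.65
tcp_pos: [0.5555, -0.2304, 0.115]
orientation: [-1.059, 2.445, -0.382]
contact_force: [0.3, 0.7, 0.1]
grip_width: 0.0502
```

```bash
python3 -c "
from plan import *
print(cur()[2]['joints'].round(2),err(P(.02),tool(1.22,-1)),proj(load('s1'),[P(.08)])*4-np.array([360,680]))"
```

```text
[-0.03  0.32  0.45  2.26 -1.35  0.25 -0.69] (array([-0.0026, -0.0032, -0.0114]), array([ 0.002,  0.008, -0.01 ])) [[279.83401875 179.54929639]]
```

send_rows(motion=[{"dp":[-0.002,-0.002,-0.006],"rot":[0,0.005,-0.005],"grip":0.05},{"dp":[-0.001,-0.001,-0.005],"rot":[0,0.004,-0.005],"grip":0.05},{"dp":[0,0,0],"rot":[0,0,0],"grip":0.05}])

```text
clock: 7.02
tcp_pos: [0.5535, -0.2332, 0.1057]
orientation: [-1.051, 2.457, -0.383]
contact_force: [0.2, -0.5, -0.5]
grip_width: 0.0501
```

```bash
python3 -c "
from plan import *
print(cur()[2]['joints'].round(2),err(P(.02),tool(1.22,-1)))"
```

```text
[ 0.05  0.33  0.35  2.26 -1.35  0.21 -0.69] (array([-0.0005, -0.0004, -0.0021]), array([ 0.003,  0.001, -0.001]))
```

Accurate to about 2 mm. Closing.

send_rows(motion=[{"dp":[0,0,0],"rot":[0,0,0],"grip":0.02},{"dp":[0,0,0],"rot":[0,0,0],"grip":0.01},{"dp":[0,0,0],"rot":[0,0,0],"grip":0.005},{"dp":[0,0,0],"rot":[0,0,0],"grip":0.005}], grip_force=40)

```text
clock: 7.52
tcp_pos: [0.5528, -0.2342, 0.1065]
orientation: [-1.05, 2.458, -0.385]
contact_force: [0.4, 0.5, -1.5]
grip_width: 0.0114
```

```bash
python3 -c "
from plan import *
print(cur()[2]['joints'].round(2),cur()[2]['moment'],err(P(.02),tool(1.22,-1)))"
```

```text
[ 0.05  0.33  0.35  2.26 -1.35  0.21 -0.69] [ 0.05409571  0.53762161 -0.12232612] (array([ 0.0001,  0.0006, -0.0029]), array([0.004, 0.001, 0.001]))
```

send_rows(motion=[{"dp":[0,0,0],"rot":[-0.049,0.008,0.087],"grip":0.005},{"dp":[0,0,0],"rot":[-0.049,0.008,0.087],"grip":0.005},{"dp":[0,0,0],"rot":[-0.049,0.008,0.087],"grip":0.005},{"dp":[0,0,0],"rot":[-0.049,0.008,0.087],"grip":0.005}])

```text
clock: 8.02
tcp_pos: [0.5532, -0.2336, 0.1065]
orientation: [-1.558, 2.228, -0.506]
contact_force: [-3.7, -0.3, 1.8]
grip_width: 0.0113
```

```bash
cat > st.py <<'E'
from plan import *
import sys
c,r,o=cur(); f=int(sys.argv[1]) if len(sys.argv)>1 else -1
h=1.22-n@(r*tool(1.22,f).inv()).as_rotvec()
print('q',o['joints'].round(2),'F',np.round(o['contact_force'],1),'M',np.round(o['moment'],2),'h',round(h,3),'w',o['grip_width'],'err',err(P(.022),tool(h,f)), 'off',err(P(.02),tool(0,f))[1],'on',err(P(.02),tool(1.22,f))[1])
E
python3 st.py
```

```text
q [ 0.11  0.32  0.28  2.26 -1.3   0.2  -0.32] F [-3.7 -0.3  1.8] M [ 0.17  1.03 -0.15] h 0.807 w 0.011309397549760035 err (array([-0.0012,  0.0002, -0.0013]), array([0.   , 0.001, 0.   ])) off [-0.398  0.063  0.698] on [ 0.205 -0.031 -0.358]
```

send_rows(motion=[{"dp":[0,0,0],"rot":[-0.049,0.008,0.087],"grip":0.005},{"dp":[0,0,0],"rot":[-0.049,0.008,0.087],"grip":0.005},{"dp":[0,0,0],"rot":[-0.049,0.008,0.087],"grip":0.005},{"dp":[0,0,0],"rot":[-0.049,0.008,0.087],"grip":0.005},{"dp":[0,0,0],"rot":[-0.049,0.008,0.087],"grip":0.005},{"dp":[0,0,0],"rot":[-0.049,0.008,0.087],"grip":0.005},{"dp":[0,0,0],"rot":[-0.049,0.008,0.087],"grip":0.005},{"dp":[0,0,0],"rot":[-0.049,0.008,0.087],"grip":0.005}])

```text
clock: 9.02
tcp_pos: [0.553, -0.2322, 0.1063]
orientation: [-2.444, 1.48, -0.698]
contact_force: [-1.6, -0.6, 0.8]
grip_width: 0.0117
```

```bash
python3 st.py
```

```text
q [ 0.18  0.32  0.2   2.25 -1.17  0.18  0.39] F [-1.6 -0.6  0.8] M [ 0.14  0.81 -0.32] h -0.024 w 0.011724337336357605 err (array([-0.0011, -0.0012, -0.0011]), array([-0.005, -0.005, -0.003])) off [ 0.006 -0.006 -0.023] on [ 0.608 -0.096 -1.081]
```

send_rows(motion=[{"dp":[0,0,0],"rot":[0,0,0],"grip":0.005},{"dp":[0,0,0],"rot":[0,0,0],"grip":0.05},{"dp":[0,0,0],"rot":[0,0,0],"grip":0.05},{"dp":[0,0,0],"rot":[0,0,0],"grip":0.05},{"dp":[0,0,0],"rot":[0,0,0],"grip":0.05},{"dp":[-0.01,0.002,0.017],"rot":[0,0,0],"grip":0.05},{"dp":[-0.01,0.002,0.017],"rot":[0,0,0],"grip":0.05},{"dp":[-0.01,0.002,0.017],"rot":[0,0,0],"grip":0.05},{"dp":[-0.01,0.002,0.017],"rot":[0,0,0],"grip":0.05},{"dp":[-0.005,0.002,0.03],"rot":[0,0,0],"grip":0.05},{"dp":[0,0.01,0.03],"rot":[0,0,0],"grip":0.05}])

```text
clock: 10.4
tcp_pos: [0.5055, -0.211, 0.2349]
orientation: [-2.44, 1.49, -0.688]
contact_force: [-0.0, 1.6, -0.2]
grip_width: 0.0503
```

```bash
python3 st.py; python3 -c "
from plan import *
d=grab('scene','s2');cv2.imwrite('pics/s2c.png',cv2.resize(d['img'][200:290,120:240,::-1],None,fx=4,fy=4,interpolation=cv2.INTER_CUBIC))
print(cur()[0])
for yaw in (-.297,-.297+np.pi,-.297+np.pi/2,-.297-np.pi/2):
  x=np.array([np.cos(yaw),np.sin(yaw),0]);z=np.array([0,0,-1.]);print(yaw,err([.4901,.1507,.12],Ro.from_matrix(np.array([x,np.cross(z,x),z]).T)))"
```

```text
q [-0.38 -0.04  0.73  2.25 -0.2   0.42 -0.58] F [-0.   1.6 -0.2] M [0.11 0.53 0.04] h -0.016 w 0.050333477643290256 err (array([ 0.0465, -0.0224, -0.1296]), array([-0.007, -0.01 , -0.003])) off [ 0.    -0.011 -0.017] on [ 0.599 -0.099 -1.077]
[ 0.50743576 -0.21159454  0.23888819]
-0.297 (array([-0.0173,  0.3623, -0.1189]), array([-0.135,  0.514,  0.783]))
2.844592653589793 (array([-0.0173,  0.3623, -0.1189]), array([ 0.633,  0.166, -2.276]))
1.2737963267948966 (array([-0.0173,  0.3623, -0.1189]), array([-0.569,  0.332,  2.307]))
-1.8677963267948965 (array([-0.0173,  0.3623, -0.1189]), array([ 0.268,  0.458, -0.752]))
```

View pics/s2c.png

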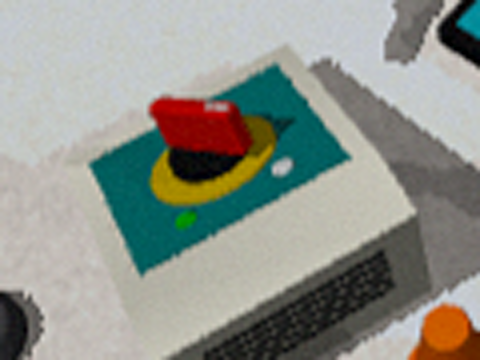

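send_rows(motion=[{"dp":[0,0.036,0],"rot":[-0.0135,0.051,0.078],"grip":0},{"dp":[0,0.036,0],"rot":[-0.0135,0.051,0.078],"grip":0},{"dp":[0,0.036,0],"rot":[-0.0135,0.051,0.078],"grip":0},{"dp":[0,0.036,0],"rot":[-0.0135,0.051,0.078],"grip":0},{"dp":[0,0.036,0],"rot":[-0.0135,0.051,0.078],"grip":0},{"dp":[0,0.036,0],"rot":[-0.0135,0.051,0.078],"grip":0},{"dp":[-0.004,0.036,0],"rot":[-0.0135,0.051,0.078],"grip":0},{"dp":[-0.004,0.036,-0.02],"rot":[-0.0135,0.051,0.078],"grip":0},{"dp":[-0.004,0.036,-0.03],"rot":[-0.0135,0.051,0.078],"grip":0},{"dp":[-0.005,0.036,-0.03],"rot":[-0.0135,0.051,0.078],"grip":0},{"dp":[0,0,0],"rot":[0,0,0],"grip":0}])

```text
clock: 11.82
tcp_pos: [0.4892, 0.1629, 0.1589]
orientation: [-3.105, 0.428, 0.015]
contact_force: [-0.0, -1.3, 0.5]
grip_width: 0.0
```

```bash
cat > kb.py <<'E'
from plan import *
yaw=-.297;x=np.array([np.cos(yaw),np.sin(yaw),0]);z=np.array([0,0,-1.])
o=cur()[2];print(o['joints'].round(2),np.round(o['contact_force'],1),o['tcp_pos'].round(4),err([.4901,.1507,.10],Ro.from_matrix(np.array([x,np.cross(z,x),z]).T)))
E
python3 kb.py; python3 -c "
from plan import *
for h in (0,.3): 
  th=h-np.radians(35); print(proj(load('s2'),toW(q,[pan(.037*np.cos(th),-.037*np.sin(th),.047)]))*4-np.array([480,800]))"
```

```text
[-0.69  0.28  0.31  2.   -0.12  0.88 -0.59] [-0.  -1.3  0.5] [0.4892 0.1629 0.1589] (array([ 0.0009, -0.0122, -0.0589]), array([-0.008, -0.008, -0.023]))
[[226.16186348 104.89959757]]
[[213.7947893  116.23252725]]
```

send_rows(motion=[{"dp":[0.001,-0.012,-0.02],"rot":[-0.008,-0.008,-0.023],"grip":0},{"dp":[0,0,-0.02],"rot":[0,0,0],"grip":0},{"dp":[0,0,-0.02],"rot":[0,0,0],"grip":0},{"dp":[0,0,0],"rot":[0,0,0],"grip":0}])

```text
clock: 12.32
tcp_pos: [0.4914, 0.1484, 0.0988]
orientation: [-3.104, 0.472, -0.004]
contact_force: [-0.3, 0.7, 0.9]
grip_width: 0.0
```

```bash
python3 kb.py; python3 -c "
from plan import *
d=grab('scene','s3');cv2.imwrite('pics/s3c.png',cv2.resize(d['img'][90:190,220:340,::-1],None,fx=5,fy=5,interpolation=cv2.INTER_CUBIC))"
```

```text
[-0.66  0.36  0.3   2.06 -0.16  0.74 -0.56] [-0.3  0.7  0.9] [0.4914 0.1484 0.0988] (array([-0.0013,  0.0023,  0.0012]), array([-0.002,  0.003,  0.005]))
```

View pics/s3c.png

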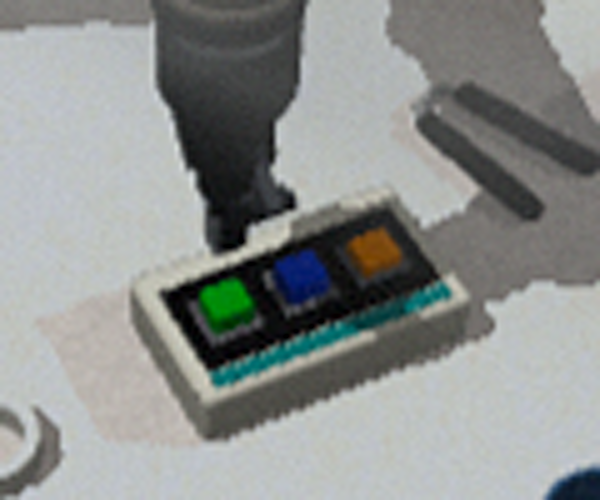

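```bash
python3 -c "
from plan import *
print(proj(load('s3'),[[.4914,.1484,.0988],[.4901,.1507,.068],[.4914,.1484,.0688]])*5-np.array([1100,450]))
print(proj(load('s1'),[[.5251,-.2281,.1573]])*4-np.array([360,680]))"
```

```text
[[221.11515643 266.07762873]
 [221.75742545 295.81828563]
 [220.44363948 298.16894725]]
[[281.94313156 179.19070281]]
```

send_rows(motion=[{"dp":[-0.001,0.002,-0.01],"rot":[0,0,0],"grip":0},{"dp":[0,0,-0.01],"rot":[0,0,0],"grip":0},{"dp":[0,0,0],"rot":[0,0,0],"grip":0}])

```text
clock: 12.75
tcp_pos: [0.4925, 0.151, 0.0805]
orientation: [-3.1, 0.473, -0.011]
contact_force: [-0.2, 0.5, 0.1]
grip_width: 0.0002
```

```bash
python3 kb.py; python3 -c "
from plan import *
d=grab('scene','s4');e=grab('top','t4')
c=lambda d,x,y:cv2.resize(d['img'][y:y+80,x:x+80,::-1],None,fx=5,fy=5,interpolation=cv2.INTER_CUBIC)
cv2.imwrite('pics/s4c.png',np.hstack([c(d,230,90),c(e,160,180)]))
p=cur()[0];print(proj(d,[p])*5-np.array([1150,450]),proj(e,[p])*5-np.array([800,900])+[400,0])"
```

```text
[-0.65  0.39  0.29  2.07 -0.17  0.69 -0.55] [-0.2  0.5  0.1] [0.4925 0.151  0.0805] (array([-0.0024, -0.0003,  0.0195]), array([-0.004,  0.008,  0.006]))
[[175.91179796 284.37213192]] [[574.00630639 248.97914936]]
```

View pics/s4c.png

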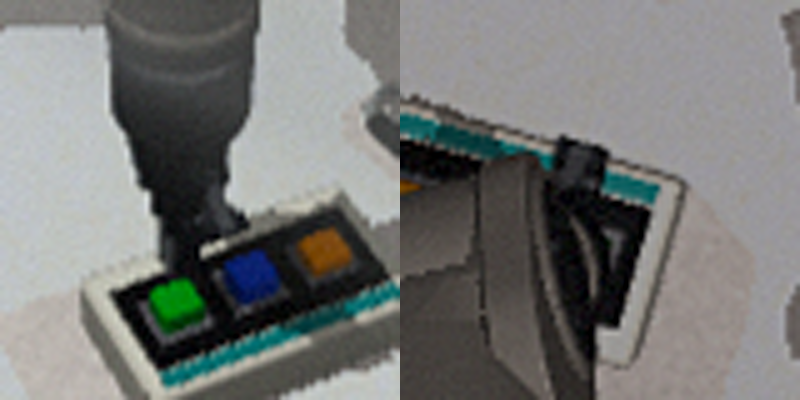

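```bash
python3 -c "
from plan import *
d=load('s4');p,r,_=cur()
g=(255*(np.clip(d['img']/255.,0,1))**.4).astype(np.uint8)[110:165,245:300,::-1]
s=10;im=cv2.resize(g,None,fx=s,fy=s,interpolation=cv2.INTER_CUBIC)
def px(P): return ((proj(d,P)-[245,110]+.5)*s-.5).astype(int)
for zz,col in((0,(0,0,255)),(-.03,(255,0,0))):
  c=p+r.apply([[sx*.012,sy*.011,zz] for sx,sy in((1,1),(1,-1),(-1,-1),(-1,1))]); cv2.polylines(im,[px(c).reshape(-1,1,2)],True,col,1)
cv2.circle(im,tuple(int(v) for v in px([p])[0]),3,(0,0,255),-1);cv2.circle(im,tuple(int(v) for v in px([[.4901,.1507,.068]])[0]),3,(255,255,255),-1)
cv2.imwrite('pics/s4d.png',im)"
```

```text
(no output)
```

View pics/s4d.png

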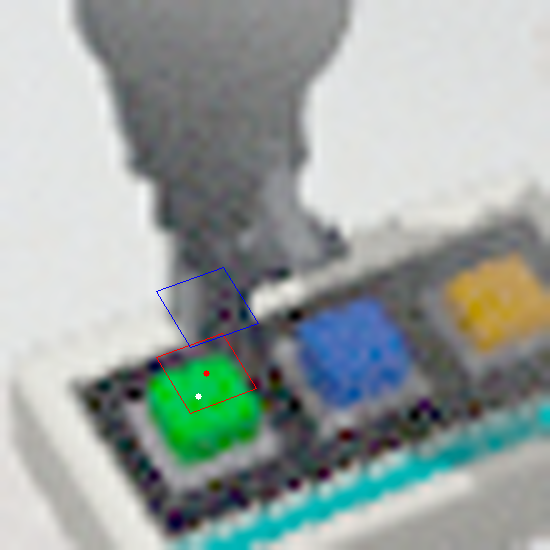

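send_rows(motion=[{"dp":[-0.002,0,-0.006],"rot":[0,0,0],"grip":0},{"dp":[0,0,-0.006],"rot":[0,0,0],"grip":0},{"dp":[0,0,-0.004],"rot":[0,0,0],"grip":0},{"dp":[0,0,0],"rot":[0,0,0],"grip":0}])

```text
clock: 13.35
tcp_pos: [0.491, 0.1513, 0.0642]
orientation: [-3.1, 0.473, -0.013]
contact_force: [-0.4, 0.1, -0.6]
grip_width: -0.0001
```

```bash
python3 kb.py
```

```text
[-0.65  0.42  0.28  2.08 -0.19  0.65 -0.54] [-0.4  0.1 -0.6] [0.491  0.1513 0.0642] (array([-0.0009, -0.0006,  0.0358]), array([-0.005,  0.009,  0.006]))
```

send_rows(motion=[{"dp":[-0.001,0,-0.003],"rot":[0,0,0],"grip":0},{"dp":[0,0,-0.003],"rot":[0,0,0],"grip":0},{"dp":[0,0,0],"rot":[0,0,0],"grip":0}])

```text
clock: 13.72
tcp_pos: [0.4901, 0.1513, 0.0579]
orientation: [-3.099, 0.473, -0.013]
contact_force: [-0.5, 0.0, 0.2]
grip_width: 0.0002
```

```bash
python3 kb.py;  python3 -c "
from plan import *
d=grab('scene','s5');p,r,_=cur()
g=(255*(np.clip(d['img']/255.,0,1))**.4).astype(np.uint8)[110:165,245:300,::-1]
cv2.imwrite('pics/s5.png',cv2.resize(g,None,fx=8,fy=8,interpolation=cv2.INTER_CUBIC))"
```

```text
[-0.64  0.43  0.28  2.09 -0.19  0.64 -0.54] [-0.5  0.   0.2] [0.4901 0.1513 0.0579] (array([ 0.    , -0.0006,  0.0421]), array([-0.005,  0.009,  0.006]))
```

View pics/s5.png

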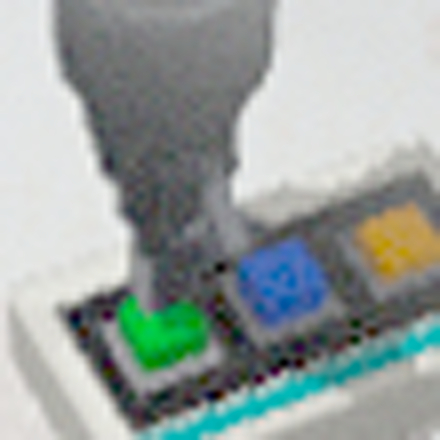

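The fingertip at (155,310) is just above the rear of the green key, with no force yet. The fingertips sit about 10 mm higher than the reported TCP. I'll shift forward a little and go on down, watching the force.

send_rows(motion=[{"dp":[0.004,-0.001,0],"rot":[0,0,0],"grip":0},{"dp":[0,0,-0.003],"rot":[0,0,0],"grip":0},{"dp":[0,0,-0.003],"rot":[0,0,0],"grip":0},{"dp":[0,0,0],"rot":[0,0,0],"grip":0}])

```text
clock: 14.28
tcp_pos: [0.4947, 0.1503, 0.0517]
orientation: [-3.099, 0.473, -0.014]
contact_force: [0.3, 0.3, 0.1]
grip_width: 0.0
```

```bash
python3 kb.py
```

```text
[-0.63  0.44  0.27  2.08 -0.2   0.63 -0.53] [0.3 0.3 0.1] [0.4947 0.1503 0.0517] (array([-0.0046,  0.0004,  0.0483]), array([-0.005,  0.01 ,  0.006]))
```

send_rows(motion=[{"dp":[0,0,-0.002],"rot":[0,0,0],"grip":0},{"dp":[0,0,-0.002],"rot":[0,0,0],"grip":0},{"dp":[0,0,0],"rot":[0,0,0],"grip":0}])

```text
clock: 14.65
tcp_pos: [0.4946, 0.1503, 0.0474]
orientation: [-3.099, 0.473, -0.014]
contact_force: [0.3, -0.0, 0.1]
grip_width: 0.0
```

```bash
python3 kb.py;  python3 -c "
from plan import *
d=grab('scene','s6');p,r,_=cur()
g=(255*(np.clip(d['img']/255.,0,1))**.4).astype(np.uint8)[110:165,245:300,::-1]
cv2.imwrite('pics/s6.png',cv2.resize(g,None,fx=10,fy=10,interpolation=cv2.INTER_CUBIC))"
```

```text
[-0.63  0.45  0.27  2.09 -0.2   0.62 -0.53] [ 0.3 -0.   0.1] [0.4946 0.1503 0.0474] (array([-0.0045,  0.0004,  0.0526]), array([-0.005,  0.01 ,  0.006]))
```

View pics/s6.png

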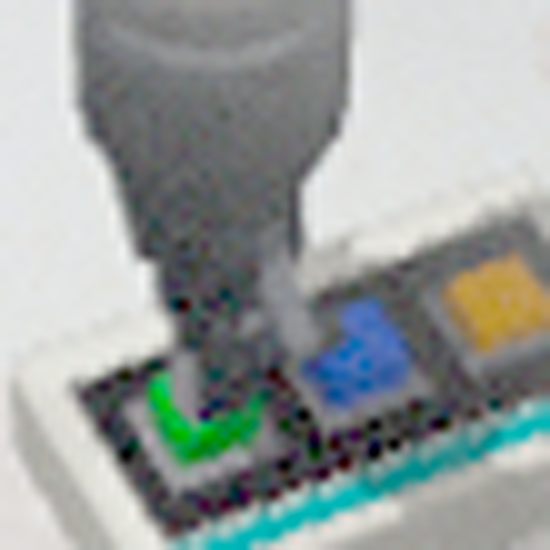

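send_rows(motion=[{"dp":[0,0,-0.002],"rot":[0,0,0],"grip":0},{"dp":[0,0,-0.002],"rot":[0,0,0],"grip":0},{"dp":[0,0,0],"rot":[0,0,0],"grip":0}])

```text
clock: 15.08
tcp_pos: [0.4949, 0.1504, 0.0435]
orientation: [-3.099, 0.473, -0.015]
contact_force: [1.2, -0.1, 0.8]
grip_width: -0.0
```

```bash
python3 kb.py
```

```text
[-0.63  0.46  0.27  2.09 -0.21  0.61 -0.52] [ 1.2 -0.1  0.8] [0.4949 0.1504 0.0435] (array([-0.0048,  0.0003,  0.0565]), array([-0.005,  0.01 ,  0.006]))
```

send_rows(motion=[{"dp":[0,0,-0.002],"rot":[0,0,0],"grip":0},{"dp":[0,0,0],"rot":[0,0,0],"grip":0}])

```text
clock: 15.32
tcp_pos: [0.4948, 0.1504, 0.0412]
orientation: [-3.099, 0.473, -0.015]
contact_force: [-0.0, 0.5, 0.1]
grip_width: -0.0003
```

send_rows(motion=[{"dp":[0,0,-0.002],"rot":[0,0,0],"grip":0},{"dp":[0,0,0],"rot":[0,0,0],"grip":0}])

```text
clock: 15.58
tcp_pos: [0.495, 0.1504, 0.0392]
orientation: [-3.099, 0.473, -0.015]
contact_force: [-0.9, -1.1, 1.3]
grip_width: 0.0
```

```bash
python3 kb.py; python3 -c "
from plan import *
d=grab('scene','s7');p,r,_=cur()
s6=load('s6')
for n_ in('s3','s4','s5','s6','s7'):
  im=load(n_)['img'].astype(int)
  sub=im[110:165,245:300]
  for nm,m in(('g',(sub[...,1]>sub[...,0]+50)&(sub[...,1]>sub[...,2]+50)),('b',(sub[...,2]>sub[...,0]+50)&(sub[...,2]>sub[...,1]+30)),('a',(sub[...,0]>sub[...,2]+60))):
    y,x=np.nonzero(m);print(n_,nm,len(x),x.min(),x.max(),y.min(),y.max(),end=' | ')
  print()
"
```

```text
[-0.63  0.47  0.26  2.09 -0.21  0.6  -0.52] [-0.9 -1.1  1.3] [0.495  0.1504 0.0392] (array([-0.0049,  0.0003,  0.0608]), array([-0.005,  0.01 ,  0.006]))
s3 g 76 15 25 36 45 | s3 b 76 30 40 30 40 | s3 a 60 45 54 26 34 | 
s4 g 73 15 25 36 45 | s4 b 78 30 40 30 40 | s4 a 62 45 54 26 34 | 
s5 g 58 15 24 37 45 | s5 b 80 30 40 30 40 | s5 a 62 45 54 26 34 | 
s6 g 32 15 24 37 45 | s6 b 63 31 40 30 40 | s6 a 62 45 54 26 34 | 
s7 g 18 15 22 39 45 | s7 b 62 32 40 30 40 | s7 a 69 45 54 24 34 |
```

send_rows(motion=[{"dp":[0,0,-0.002],"rot":[0,0,0],"grip":0},{"dp":[0,0,0],"rot":[0,0,0],"grip":0}])

```text
clock: 15.88
tcp_pos: [0.4949, 0.1504, 0.0375]
orientation: [-3.099, 0.473, -0.015]
contact_force: [-1.1, 0.4, 0.6]
grip_width: -0.0
```

```bash
python3 kb.py; python3 -c "
from plan import *
d=grab('scene','s8')
g=(255*(np.clip(d['img']/255.,0,1))**.4).astype(np.uint8)[110:165,245:300,::-1]
g6=(255*(np.clip(load('s6')['img']/255.,0,1))**.4).astype(np.uint8)[110:165,245:300,::-1]
cv2.imwrite('pics/s8.png',cv2.resize(np.hstack([g6,g]),None,fx=7,fy=7,interpolation=cv2.INTER_CUBIC))"
```

```text
[-0.62  0.47  0.26  2.09 -0.21  0.6  -0.52] [-1.1  0.4  0.6] [0.4949 0.1504 0.0375] (array([-0.0048,  0.0003,  0.0625]), array([-0.006,  0.01 ,  0.006]))
```

View pics/s8.png

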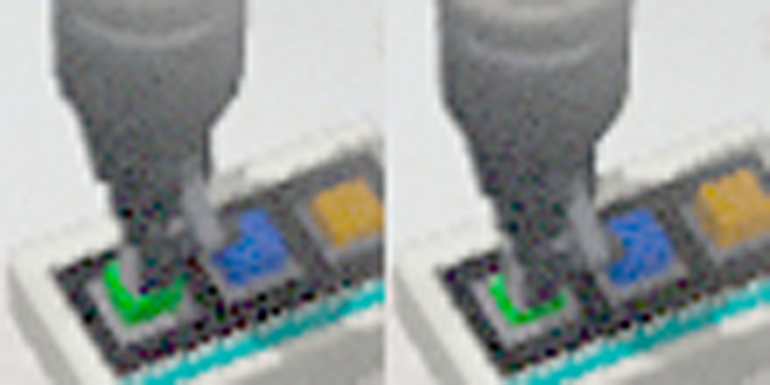

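The amber key has popped up (its side faces now show) and the green key is down. All 12 views are used, so the remaining checks will be numeric. Retracting.

send_rows(motion=[{"dp":[0,0,0.02],"rot":[0,0,0],"grip":0},{"dp":[0,0,0.03],"rot":[0,0,0],"grip":0},{"dp":[0,0,0.04],"rot":[0,0,0],"grip":0},{"dp":[0,0,0.05],"rot":[0,0,0],"grip":0.05},{"dp":[0,0,0.05],"rot":[0,0,0],"grip":0.05},{"dp":[0,-0.03,0.02],"rot":[0,0,0],"grip":0.05},{"dp":[0,-0.03,0],"rot":[0,0,0],"grip":0.05}])

```text
clock: 16.8
tcp_pos: [0.4929, 0.0907, 0.2529]
orientation: [-3.101, 0.465, -0.013]
contact_force: [-0.5, -0.5, -0.8]
grip_width: 0.0501
```

```bash
cat > keys.py <<'E'
from plan import *
import sys
d=grab('scene',sys.argv[1]);I=[load('sc0')['img'].astype(float),d['img'].astype(float)]
def cen(im):
    sub=im[110:165,245:300];out=[]
    for m in((sub[...,1]>sub[...,0]+50)&(sub[...,1]>sub[...,2]+50),(sub[...,2]>sub[...,0]+50)&(sub[...,2]>sub[...,1]+30),sub[...,0]>sub[...,2]+60):
        y,x=np.nonzero(m);out.append((len(x),x.mean().round(2),y.mean().round(2),y.min(),y.max()))
    return out
for i in I: print(cen(i))
print('px shift of 6mm:',np.diff(proj(d,[[.4901,.1507,.062],[.4901,.1507,.068]]),axis=0))
# handle: red pixels vs model at h
im=I[1];m=(im[...,0]>im[...,1]+50)&(im[...,0]>im[...,2]+50)&(np.abs(im[...,1]-im[...,2])<40);m[:200]=0;m[270:]=0;m[:,:140]=0;m[:,210:]=0
y,x=np.nonzero(m);print('red',len(x),x.mean(),y.mean())
for h in(0,.6,1.22):
  th=h-np.radians(35);c,s=np.cos(th),np.sin(th)
  W=toW(q,[pan(u*c-v*s,-u*s-v*c,w) for u in np.linspace(-.029,.037,15) for v in(-.007,.007) for w in(.013,.03,.047)])
  hull=np.zeros(m.shape,np.uint8);cv2.fillConvexPoly(hull,cv2.convexHull(proj(d,W).round().astype(np.int32)),1)
  print(h,'IoU',((hull>0)&m).sum()/((hull>0)|m).sum())
E
python3 keys.py s9; python3 st.py
python3 -c "
from plan import *
print(err(P(.1),tool(0,-1)))"
```

```text
[(70, np.float64(19.51), np.float64(39.89), np.int64(36), np.int64(45)), (88, np.float64(34.73), np.float64(34.85), np.int64(30), np.int64(40)), (69, np.float64(49.01), np.float64(29.71), np.int64(25), np.int64(34))]
[(65, np.float64(19.6), np.float64(40.86), np.int64(37), np.int64(45)), (90, np.float64(34.76), np.float64(34.93), np.int64(30), np.int64(40)), (84, np.float64(49.11), np.float64(29.31), np.int64(24), np.int64(34))]
px shift of 6mm: [[ 0.02726366 -1.24896019]]
red 274 169.72262773722628 231.1167883211679
0 IoU 0.7306666666666667
0.6 IoU 0.3697478991596639
1.22 IoU 0.39555555555555555
q [-0.65  0.14  0.39  1.94 -0.06  1.07 -0.53] F [-1.3 -3.4  0. ] M [-0.26  0.01 -0.01] h -0.758 w 0.050117075904625004 err (array([ 0.0594, -0.3194, -0.1471]), array([-0.069, -0.511, -0.053])) off [ 0.135 -0.512 -0.792] on [ 0.479 -0.399 -1.976]
(array([ 0.0209, -0.3134, -0.0796]), array([ 0.135, -0.512, -0.792]))
```

send_rows(motion=[{"dp":[0.002,-0.035,0],"rot":[0.015,-0.057,-0.088],"grip":0.05},{"dp":[0.002,-0.035,0],"rot":[0.015,-0.057,-0.088],"grip":0.05},{"dp":[0.002,-0.035,0],"rot":[0.015,-0.057,-0.088],"grip":0.05},{"dp":[0.002,-0.035,0],"rot":[0.015,-0.057,-0.088],"grip":0.05},{"dp":[0.002,-0.035,0],"rot":[0.015,-0.057,-0.088],"grip":0.05},{"dp":[0.002,-0.035,0],"rot":[0.015,-0.057,-0.088],"grip":0.05},{"dp":[0.002,-0.035,-0.01],"rot":[0.015,-0.057,-0.088],"grip":0.05},{"dp":[0.002,-0.035,-0.01],"rot":[0.015,-0.057,-0.088],"grip":0.05},{"dp":[0.002,-0.03,-0.01],"rot":[0.015,-0.057,-0.088],"grip":0.05},{"dp":[0,0,0],"rot":[0,0,0],"grip":0.05}])

```text
clock: 18.1
tcp_pos: [0.508, -0.2345, 0.2204]
orientation: [-2.388, 1.542, -0.725]
contact_force: [0.2, 0.0, 0.3]
grip_width: 0.0499
```

```bash
python3 st.py
python3 -c "
from plan import *
print(err(P(.1),tool(0,-1)))"
```

```text
q [-0.34  0.02  0.76  2.27 -0.41  0.36 -0.38] F [0.2 0.  0.3] M [0.11 0.52 0.05] h 0.029 w 0.04991948491583721 err (array([ 0.0439,  0.0011, -0.1151]), array([0.011, 0.015, 0.005])) off [-0.004  0.018  0.03 ] on [ 0.605 -0.085 -1.022]
(array([ 0.0054,  0.0071, -0.0476]), array([-0.004,  0.018,  0.03 ]))
```

send_rows(motion=[{"dp":[0.001,0.003,-0.016],"rot":[-0.004,0.018,0.03],"grip":0.05},{"dp":[0.002,0.002,-0.016],"rot":[0,0,0],"grip":0.05},{"dp":[0.002,0.002,-0.016],"rot":[0,0,0],"grip":0.05},{"dp":[0,0,0],"rot":[0,0,0],"grip":0.05}])

```text
clock: 18.6
tcp_pos: [0.5152, -0.223, 0.1721]
orientation: [-2.428, 1.495, -0.698]
contact_force: [-0.1, 0.9, -0.2]
grip_width: 0.05
```

```bash
python3 st.py
python3 -c "
from plan import *
print(err(P(.08),tool(0,-1)))"
```

```text
q [-0.23  0.14  0.66  2.3  -0.8   0.3   0.02] F [-0.1  0.9 -0.2] M [0.07 0.51 0.02] h -0.009 w 0.04995595850848086 err (array([ 0.0368, -0.0104, -0.0669]), array([-0.006, -0.001, -0.003])) off [-0.001 -0.002 -0.011] on [ 0.602 -0.091 -1.067]
(array([ 0.0082, -0.006 , -0.0167]), array([-0.001, -0.002, -0.011]))
```

send_rows(motion=[{"dp":[0.004,-0.005,-0.008],"rot":[0,-0.002,-0.011],"grip":0.05},{"dp":[0.006,-0.001,-0.01],"rot":[0,0,0],"grip":0.05},{"dp":[0.006,-0.001,-0.01],"rot":[0,0,0],"grip":0.05},{"dp":[0.005,-0.001,-0.01],"rot":[0,0,0],"grip":0.05},{"dp":[0.005,-0.001,-0.01],"rot":[0,0,0],"grip":0.05},{"dp":[0.005,-0.001,-0.009],"rot":[0,0,0],"grip":0.05},{"dp":[0,0,0],"rot":[0,0,0],"grip":0.05}])

```text
clock: 19.48
tcp_pos: [0.5538, -0.2285, 0.1215]
orientation: [-2.419, 1.488, -0.709]
contact_force: [-1.1, -0.2, -0.1]
grip_width: 0.0501
```

```bash
python3 st.py
```

```text
q [ 0.03  0.3   0.38  2.26 -1.25  0.24  0.44] F [-1.1 -0.2 -0.1] M [0.07 0.53 0.02] h -0.009 w 0.05010532171986927 err (array([-0.0018, -0.0049, -0.0163]), array([-0.007,  0.011, -0.005])) off [-0.003  0.01  -0.013] on [ 0.607 -0.08  -1.066]
```

send_rows(motion=[{"dp":[-0.001,-0.002,-0.007],"rot":[-0.003,0.01,-0.01],"grip":0.05},{"dp":[0,-0.002,-0.007],"rot":[0,0,0],"grip":0.05},{"dp":[0,-0.001,-0.006],"rot":[0,0,0],"grip":0.05},{"dp":[0,0,0],"rot":[0,0,0],"grip":0.05}])

```text
clock: 19.98
tcp_pos: [0.5541, -0.2328, 0.1031]
orientation: [-2.423, 1.502, -0.706]
contact_force: [-0.2, -0.5, 0.3]
grip_width: 0.0498
```

```bash
python3 st.py
```

```text
q [ 0.12  0.33  0.27  2.26 -1.34  0.19  0.53] F [-0.2 -0.5  0.3] M [ 0.11  0.53 -0.02] h -0.004 w 0.04982056709876956 err (array([-0.0021, -0.0006,  0.0021]), array([-0.001,  0.002, -0.001])) off [ 0.001  0.002 -0.004] on [ 0.605 -0.091 -1.06 ]
```

Now close and turn −n by about 1.25 rad.

send_rows(motion=[{"dp":[0,0,0],"rot":[0,0,0],"grip":0.02},{"dp":[0,0,0],"rot":[0,0,0],"grip":0.005},{"dp":[0,0,0],"rot":[0,0,0],"grip":0.005},{"dp":[0,0,0],"rot":[0,0,0],"grip":0.005},{"dp":[0,0,0],"rot":[0.049,-0.008,-0.087],"grip":0.005},{"dp":[0,0,0],"rot":[0.049,-0.008,-0.087],"grip":0.005},{"dp":[0,0,0],"rot":[0.049,-0.008,-0.087],"grip":0.005},{"dp":[0,0,0],"rot":[0.049,-0.008,-0.087],"grip":0.005}], grip_force=40)

```text
clock: 20.98
tcp_pos: [0.5545, -0.2333, 0.1041]
orientation: [-2.012, 1.916, -0.62]
contact_force: [-0.7, -1.2, 0.1]
grip_width: 0.0122
```

```bash
python3 st.py
```

```text
q [ 0.11  0.33  0.28  2.26 -1.35  0.19  0.13] F [-0.7 -1.2  0.1] M [-0.06  0.6   0.04] h 0.406 w 0.012182749712569461 err (array([-0.0025, -0.0001,  0.0011]), array([0.004, 0.004, 0.002])) off [-0.197  0.036  0.353] on [ 0.407 -0.061 -0.702]
```

send_rows(motion=[{"dp":[0,0,0],"rot":[0.049,-0.008,-0.087],"grip":0.005},{"dp":[0,0,0],"rot":[0.049,-0.008,-0.087],"grip":0.005},{"dp":[0,0,0],"rot":[0.049,-0.008,-0.087],"grip":0.005},{"dp":[0,0,0],"rot":[0.049,-0.008,-0.087],"grip":0.005},{"dp":[0,0,0],"rot":[0.049,-0.008,-0.087],"grip":0.005},{"dp":[0,0,0],"rot":[0.049,-0.008,-0.087],"grip":0.005},{"dp":[0,0,0],"rot":[0.049,-0.008,-0.087],"grip":0.005},{"dp":[0,0,0],"rot":[0.049,-0.008,-0.087],"grip":0.005},{"dp":[0,0,0],"rot":[0,0,0],"grip":0.005}])

```text
clock: 22.1
tcp_pos: [0.554, -0.2346, 0.104]
orientation: [-1.031, 2.469, -0.39]
contact_force: [-1.2, -0.2, -0.4]
grip_width: 0.0123
```

```bash
python3 st.py
```

```text
q [ 0.06  0.33  0.34  2.26 -1.35  0.2  -0.71] F [-1.2 -0.2 -0.4] M [-0.02  0.59  0.15] h 1.233 w 0.012347114026576806 err (array([-0.002 ,  0.0012,  0.0013]), array([ 0.011, -0.002,  0.006])) off [-0.598  0.101  1.073] on [ 0.004 -0.001  0.018]
```

Fully on. Release and retract along the axis.

send_rows(motion=[{"dp":[0,0,0],"rot":[0,0,0],"grip":0.05},{"dp":[0,0,0],"rot":[0,0,0],"grip":0.05},{"dp":[0,0,0],"rot":[0,0,0],"grip":0.05},{"dp":[0,0,0],"rot":[0,0,0],"grip":0.05},{"dp":[-0.01,0.002,0.017],"rot":[0,0,0],"grip":0.05},{"dp":[-0.01,0.002,0.017],"rot":[0,0,0],"grip":0.05},{"dp":[-0.01,0.002,0.017],"rot":[0,0,0],"grip":0.05},{"dp":[-0.01,0.002,0.017],"rot":[0,0,0],"grip":0.05},{"dp":[-0.005,0.002,0.03],"rot":[0,0,0],"grip":0.05},{"dp":[0,0.01,0.03],"rot":[0,0,0],"grip":0.05},{"dp":[0,0,0.02],"rot":[0,0,0],"grip":0.05},{"dp":[0,0,0],"rot":[0,0,0],"grip":0.05}])

```text
clock: 23.6
tcp_pos: [0.5079, -0.2141, 0.2428]
orientation: [-1.042, 2.465, -0.38]
contact_force: [0.6, 0.6, 0.5]
grip_width: 0.0501
```

```bash
python3 keys.py s10; python3 -c "
from plan import *
print(cur()[0],cur()[2]['contact_force'])
a=load('sc0')['img'].astype(int);b=load('s10')['img'].astype(int)
d=(np.abs(a-b).sum(2)>120).astype(np.uint8)
n_,l,s,c=cv2.connectedComponentsWithStats(d);print([ (r.tolist()) for r in s[1:] if r[4]>15])"
```

```text
[(70, np.float64(19.51), np.float64(39.89), np.int64(36), np.int64(45)), (88, np.float64(34.73), np.float64(34.85), np.int64(30), np.int64(40)), (69, np.float64(49.01), np.float64(29.71), np.int64(25), np.int64(34))]
[(65, np.float64(19.6), np.float64(40.86), np.int64(37), np.int64(45)), (89, np.float64(34.78), np.float64(34.82), np.int64(30), np.int64(40)), (87, np.float64(49.14), np.float64(29.16), np.int64(24), np.int64(34))]
px shift of 6mm: [[ 0.02726366 -1.24896019]]
red 248 168.00806451612902 231.74193548387098
0 IoU 0.390625
0.6 IoU 0.3498542274052478
1.22 IoU 0.7005649717514124
[ 0.50718584 -0.21384063  0.24164817] [ 0.95041117 -0.94452378  0.09826218]
[[29, 0, 70, 42, 1327], [123, 0, 26, 10, 152], [93, 12, 15, 29, 146], [89, 17, 3, 13, 17], [108, 19, 17, 6, 55], [109, 26, 8, 5, 21], [112, 29, 14, 13, 82], [261, 35, 70, 41, 1030], [54, 37, 42, 26, 448], [147, 52, 4, 12, 25], [69, 55, 32, 10, 36], [220, 54, 43, 16, 101], [206, 70, 13, 5, 16], [81, 72, 84, 112, 3808], [165, 75, 21, 8, 51], [206, 78, 58, 133, 3390], [176, 94, 32, 15, 91]]
```

```bash
python3 -c "
from bench import hand_in
print(hand_in())"
```

```text
the job is handed in; nothing more can be done
None
```

I turned the handle fully to off, pressed the green key until it latched and the amber key popped up, then turned the handle fully back to on. I withdrew the gripper and handed in at about 23.6 s of the 67 s allowed; no verdict was reported.

**Last checks, before hand-in:**
- **Handle:** the gripper turned it to about −0.02 rad for off and 1.23 rad for on. After release, the final picture matched the on position best (overlap 0.70, against 0.39 for off).
- **Keys:** compared with the start picture, green sits about 1 pixel lower (a 6 mm drop should show as about 1.25 pixels). The top edge of amber is 1 pixel higher with more of it showing, and blue has not moved.
- **Clearance:** the gripper was well clear of the box, with the wrist force at noise level (about 1 N).

**Things that disagreed or stayed unchecked:**
- **Fingertip height:** while pressing, the fingertips sat roughly 10–20 mm higher than the reported tool position. I went by the pictures and the amber key popping up instead.
- **Press force:** the force reading stayed within about 1 N of zero during the press, although about 3 N was expected.
- **Grip width:** the gripper read 11–12 mm on the 14 mm bar.
- **Loose things:** I did not measure each one. The picture comparison shows changes only where the arm and its shadows are, though part of that area includes the tape roll and pod.

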